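Tighten the skewed screw eye on the hanging rail with a turning bar

ROBOT

A 6-joint arm with a two-finger parallel gripper is mounted at the origin on a cart in front of the work surface, level with it; the furniture and walls round the work are solid. World frame = base frame: x ahead of the robot, y to its left, z up, the work surface at z = 0. Lengths are in m, angles in degrees, forces in N, time in s.
With the tool pointing down it reaches from about 0.4 to 0.825 m from the base axis. Payload 7 kg.
Tool frame: the origin (TCP) lies at the very end of the fingers, on their centre line; the grasp point (between the pads) lies 19 mm behind it; z points along the fingers, y is the line along which they close (so a half turn about z gives the same grasp; the last joint's range is limited). The gripper opens to 88 mm and grips with 3 to 60 N. Pads are 19 mm wide; open, the fingers measure 130 mm over their backs; the gripper's body (78 mm by 193 mm) begins 47 mm behind the grasp point.
Start: joints at [-23.772, 20.546, 0.682, 0, -70.136, -16.507], TCP at [0.515, -0.436, 0.199] pointing down, gripper open.
Joint ranges: [-176.03, 176.03], [-82.01, 121.73], [-58.28, 71.71], [-173.87, 95.51], [-174.79, -0.11], [-173.66, 173.66]. Speed limits (degrees/s): [136.94, 136.94, 172.46, 180, 180, 180].

INTERFACE

Orientations are given as [roll, pitch, yaw] about the fixed x, y, z axes, in that order (R = Rz(yaw) Ry(pitch) Rx(roll)).
In Python, from plant import r gives the robot as it stands. The module is installed in compiled form; this text tells all that it offers.
- The arm moves only by the tool jog_arm, never from a script. Its arguments are lists of equal length, an entry for each row: "travel": the shift along the tool's x, y, z each as a share of 50 cm, from -1 to 1, a list of three; "dr": the turn, a rotation vector about the tool's x, y, z each as a share of 360 degrees, from -1 to 1, a list of three; "claw": the opening, from 0 (shut) to 1 (fully open). A call has exactly 10 rows; each row is the pose to reach, as a shift and turn from the pose commanded when the call began, along the tool's axes at that moment, turning the shorter way round; what a row does not reach only later rows make up. A row lasts 1/8 s, in which the tool goes at most 62.5 mm and 10.7 degrees, less where a joint would pass 70% of its speed; a pose out of reach is approached as far as the arm can. A call with a number of a shift or a turn outside -1 to 1 is refused whole. A call with a gripper value outside its range is refused whole. The fingers move at their own pace and stop on an object; "newtons" is the grip in N (left out, the last holds). Time passes only in rows, so rows that repeat a pose let the fingers close, or fill a call up. It gives the time, the measured TCP pose, the force, the opening and the grip force at its end, in the units of the state.
- r.get_state(): the state, without advancing time (a new reading comes with each control period).
- r.capture(name): name is "side" or "top" or "wrist"; returns a dict with "pixels" (420x560x3 uint8, red, green, blue), "range_z" (420x560 float32, m along the optical axis (not along the pixel's ray), 0 where there is no reading), "fx", "fy", "cx", "cy" (pixels), "position" and "attitude" of the camera in the world; the wrist camera has in their place "hand_eye" (4x4, takes a point from camera to tool coordinates, whose origin is the TCP and whose axes are the flange's). Camera axes: x right, y up, looking along -z (the intrinsics and any distortion apply to the point x, -y, -z); pixel columns grow to the right and rows downward; lengths in m; the calibration is good to about 2 mm. A picture is of the moment at which its call begins: read the wrist's pose just before it.
- r.close_job(): hands the job in; it is judged then, once.
Trained networks look in the newest picture that a camera, given by its name, has taken for a name from the list of things; names that differ only in an ending like _2 or _b are one class to them, and where a whole thing is asked for, a point or a joint stands for the part that bears it (a point fixed in the world has none). Each returns a list of dicts, best first, with "conf" (0 to 1); they miss things now and then, are a little off and sometimes report something else, mostly with a low value. They report only what shows in the picture. A call takes as long as a camera call.
- r.boxes_of(name, camera): "extent" ([left, top, right, bottom] in pixels, round what is visible of it).
- r.regions_of(name, camera): "pixels" (420x560 bool, what is visible of it) and "extent" ([left, top, right, bottom] in pixels, round what is visible of it).
- r.tip_of(name, camera): "at" ([column, row] in pixels: a listed point, or the origin of a listed thing).
The state is a dict: "time_s": time; "joints": joint angles; "qd": joint speeds; "joint_torque": joint torques, N m; "tcp_pos": TCP position; "eef_rot": TCP orientation; "contact_force": force on the tool from outside, world axes, zero at the start; "moment": the same for the moment, N m; "gripper_width": finger opening in m; "gripper_force": force on a finger pad.
Only numpy, scipy, OpenCV 4.12 (cv2) and the standard library are available. Lean on these libraries where they do the work, as an engineer would, in place of code of your own. Each camera call takes 0.05 s, during which the arm holds its last target. There are 200 camera calls.

TASK

One of the three screw eyes on the wooden hanging rail is not quite screwed home and its loop stands askew. Pick up the orange-handled bar, slide its steel shaft through that loop and use it as a lever to turn the eye clockwise (seen from above) until its loop stands flat along the rail like the other two. Then draw the bar out again and lay it down flat on the worktop.

Things in the scene. Friction and masses are not known exactly. Their poses are not given: they have to be found in the camera images.
- bar: Loose bar, 0.12 kg: square orange grip (22 x 22 x 80 mm, two thin black bands) with a round steel shaft, 16 mm thick, standing 95 mm out of it, its last 20 mm tapering to 8 mm. Origin on the axis in mid grip; x along the shaft: grip ends at +40 mm, tip at +135 mm. Lies level on the worktop, axis 11 mm high. Balances 29 mm from the origin towards the tip, inside the grip.
- loose_eye_loop (a point): Centre of the skewed steel eye's loop: upright oval ring of 8 mm wire, hole 24 wide, 32 high, centre 52 mm above the worktop. Turns with the eye: z up, x along the hole's axis (away from the robot and to its left at the start), y across the loop. Free play: a shaft through the middle swings about 41 degrees past the hole's axis before it bears on both sides and takes the eye along.
- loose_eye (a joint): Turn of the skewed eye about its upright shank, rad: 0 when its loop stands flat along the rail (hole facing straight across the rail), -0.5 to -0.85 at the start, growing as it is turned clockwise seen from above; stops at -1.1 and +1.1. Takes about 0.06 N m to turn and stays where it is left.
- rail: Fixed pale wooden rail on the worktop, 360 mm long (its y), 60 mm wide (x), 18 mm thick; origin at the middle of its underside. Three alike screw eyes stand along its middle at y = -120, 0 and +120 mm, 48 mm high loops; two are tight (fixed) with their loops flat along the rail, the skewed one may be any of the three.

How it is judged (in metres and radians):
On the way, in this order (a step that is already met when the one before it is completed fails the run):
1. the shaft is through the loop of the skewed eye (x of loose_eye_loop in the frame of bar between 0.04 and 0.12 m and y of loose_eye_loop in the frame of bar between -0.011 and 0.011 m and z of loose_eye_loop in the frame of bar between -0.013 and 0.013 m), for 0.1 s.
2. the eye is turned into line (within 11 degrees) with the shaft still through its loop (all of step 1 and value of joint loose_eye between -0.2 and 0.2 rad), for 0.2 s.
At the end, for the whole second after the job is handed in: The skewed eye stands in line with the rail within 11 degrees (joint between -0.2 and 0.2), and the bar is out of the loop, at rest and flat on the worktop (axis under 20 mm high, within 5 degrees of level) (value of joint loose_eye between -0.2 and 0.2 rad and height (world z) of bar between 0 and 0.02 m and angle between bar's own x axis and vertical between 1.47 and 1.67 rad and linear speed of bar below 0.02 m/s); the robot touches nothing.
It also fails if it takes over 61 s, if anything falls off the work surface, if the arm or the gripper's body presses on something with over 40 N, if the wrist force passes 120 N, or if a joint passes its speed limit or range.

## Working session

There is one attempt and no reset: what is moved stays moved. The work goes in short steps, Python scripts to look and compute and a tool call to move; the robot and the scene stay as the last step left them, time stands still between calls to the robot, and variables do not carry over. Pictures are saved under pics/ and viewed, at most 10 in all, crops included, and the job is handed in when it is done.

Besides the shell and the picture viewer there is one more tool, called after "Emit:" as name(argument=value, ...) on one line, values as JSON. jog_arm: Moves the arm, as the interface text tells. Its arguments: {"type":"object","properties":{"travel":{"type":"array"},"dr":{"type":"array"},"claw":{"type":"array"},"newtons":{"type":"number"}},"required":["travel","dr","claw"]}

```bash
mkdir -p pics
cat > h.py <<'E'
import numpy as np, cv2
from scipy.spatial.transform import Rotation as R
from plant import r
def cam(n):
    s=r.get_state(); c=r.capture(n); c['s']=s; return c
def pts(c,uv,z=None):
    uv=np.atleast_2d(uv); d=c['range_z'][uv[:,1].astype(int),uv[:,0].astype(int)] if z is None else np.asarray(z)
    return np.c_[(uv[:,0]-c['cx'])/c['fx']*d,-(uv[:,1]-c['cy'])/c['fy']*d,-d]
def save(c,n): cv2.imwrite('pics/'+n,c['pixels'][:,:,::-1])
def att(c):
    a=np.array(c['attitude']); return a if a.shape==(3,3) else (R.from_euler('xyz',a,degrees=True).as_matrix() if a.size==3 else R.from_quat(a).as_matrix())
def world(c,uv,z=None):
    p=pts(c,uv,z)
    if 'hand_eye' in c:
        H=np.array(c['hand_eye']); p=p@H[:3,:3].T+H[:3,3]
        s=c['s']; return p@R.from_euler('xyz',s['eef_rot'],degrees=True).as_matrix().T+s['tcp_pos']
    return p@att(c).T+c['position']
E
python3 - <<'E'
from h import *
print(r.get_state())
for n in ['top','side']:
    c=cam(n); save(c,n+'1.png')
    print(n,{k:v for k,v in c.items() if k not in('pixels','range_z','s')})
    for o in ['bar','rail','loose_eye_loop']:
        for t in r.tip_of(o,n)[:3]: print(o,t,world(c,[t['at']]))
    for o in ['bar','loose_eye_loop']:
        for b in r.boxes_of(o,n)[:4]: print(o,b)
E
```

```text
{'time_s': 0.0, 'joints': array([-2.37715936e+01,  2.05912589e+01,  6.33669296e-01, -1.99154804e-02,
       -7.01344529e+01, -1.65057506e+01]), 'qd': array([-0.02241047,  0.01596994, -0.04693198,  0.08550708, -0.05079458,
       -0.03609275]), 'joint_torque': array([-4.29257518e-03, -5.82729256e+01,  2.93054026e+01,  6.99739337e+00,
        6.86022147e-03, -1.32103160e-04]), 'tcp_pos': array([ 0.51454412, -0.43607252,  0.19852455]), 'eef_rot': array([ 1.79906431e+02, -8.20258931e-03, -1.30284120e+02]), 'contact_force': array([0.4463912 , 0.12032488, 0.78126557]), 'moment': array([0.03234794, 0.05358988, 0.03524273]), 'gripper_force': 0.0, 'gripper_width': 0.08783912393211007}
top {'fx': 400.23150846685525, 'fy': 400.23150846685525, 'cx': 272.3459632963407, 'cy': 214.5381345033883, 'position': array([ 0.42670287, -0.06926189,  0.92944429]), 'attitude': array([  6.52397991,   1.49701821, -88.40469838])}
bar {'at': [375.9, 249.9], 'conf': 0.78} [[ 0.45567277 -0.27701205  0.0235474 ]]
rail {'at': [226.2, 196.2], 'conf': 0.77} [[0.56959285 0.06469694 0.02231899]]
loose_eye_loop {'at': [27
[... 163 characters left out ...]
.6, 282.9, 207.8], 'conf': 0.63}
side {'fx': 417.4266716045017, 'fy': 417.4266716045017, 'cx': 282.60720658922196, 'cy': 208.50355887337165, 'position': array([0.81659653, 0.49168933, 0.6424109 ]), 'attitude': array([ 48.26530744,   0.87159969, 150.98258125])}
bar {'at': [266.2, 174.3], 'conf': 0.88} [[ 0.4547107  -0.26526189  0.01087121]]
rail {'at': [294.1, 290.8], 'conf': 0.93} [[0.57703802 0.08386098 0.01723708]]
loose_eye_loop {'at': [270.0, 232.4], 'conf': 0.46} [[ 0.54475405 -0.07301191  0.01696642]]
bar {'extent': [212.9, 164.4, 280.5, 190.5], 'conf': 0.79}
bar {'extent': [263.6, 220.1, 275.7, 237.8], 'conf': 0.22}
loose_eye_loop {'extent': [261.8, 218.8, 279.3, 239.2], 'conf': 0.58}
```

View pics/top1.png

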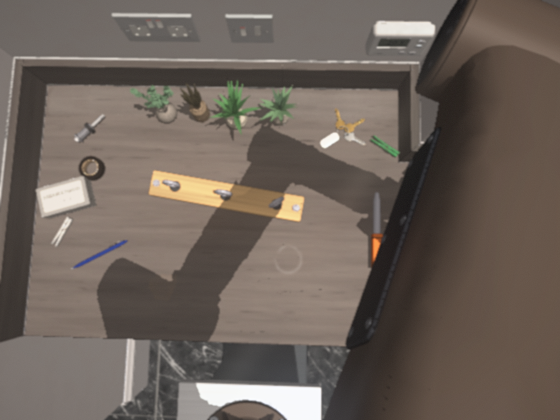

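View pics/side1.png

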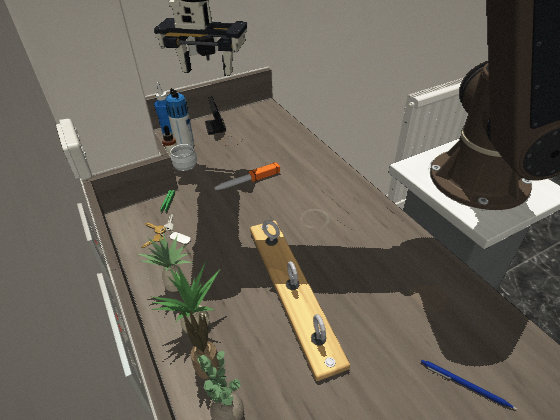

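The top and side views show the right-hand eye (top view, 277,203) is skewed. The bar lies at about (377,225) with its grip at (376,250) and its shaft pointing away from the robot. Next I'll measure bar axis, rail direction and loop.

Run:
```python
from h import *
for n in ['top','side']:
    c=cam(n); v,u=np.mgrid[0:420,0:560]; uv=np.c_[u.ravel(),v.ravel()]
    W=world(c,uv).reshape(420,560,3); hsv=cv2.cvtColor(c['pixels'],cv2.COLOR_RGB2HSV)
    ok=c['range_z']>0
    def box(x0,x1,y0,y1,z0,z1): return ok&(W[...,0]>x0)&(W[...,0]<x1)&(W[...,1]>y0)&(W[...,1]<y1)&(W[...,2]>z0)&(W[...,2]<z1)
    o=box(.38,.62,-.36,-.18,-.01,.04)&(hsv[...,1]>170)&(hsv[...,0]<15)&(hsv[...,2]>90)
    P=W[o]; print(n,'orange',o.sum(),P.mean(0),P.min(0),P.max(0))
    for g in r.regions_of('bar',n)[:1]:
        m=g['pixels']&ok; Q=W[m]; Q=Q[(abs(Q[:,0]-.49)<.12)&(abs(Q[:,1]+.27)<.06)&(Q[:,2]<.04)]
        l=cv2.fitLine(Q[:,:2].astype(np.float32),cv2.DIST_HUBER,0,.01,.01).ravel()
        t=(Q[:,:2]-l[2:])@l[:2]; print(' bar',g['conf'],l,'yaw',np.degrees(np.arctan2(l[1],l[0])),'ends',l[2:]+t.min()*l[:2],l[2:]+t.max()*l[:2],'z',np.percentile(Q[:,2],[5,50,95]))
    m=box(.45,.7,-.15,.3,.012,.03)&(hsv[...,1]>90); Q=W[m][:,:2].astype(np.float32)
    print(' rail',cv2.minAreaRect(Q))
    m=box(.45,.65,-.12,.28,.035,.09); 
    for y in [(-.12,.02),(.02,.13),(.13,.28)]:
        mm=m&(W[...,1]>y[0])&(W[...,1]<y[1]); Q=W[mm]
        if len(Q)<5: continue
        C=np.cov(Q[:,:2].T); w,V=np.linalg.eigh(C); print(' eye',len(Q),Q.mean(0),'axis',np.degrees(np.arctan2(V[1,1],V[0,1]))%180,np.sqrt(w), Q[:,2].max())
```

```text
top orange 166 [ 0.46564446 -0.27571465  0.02177192] [ 0.42850483 -0.28860471  0.01328087] [ 0.49170509 -0.26939466  0.02782131]
 bar 0.82 [ 0.9976967  -0.06783322  0.5066457  -0.27580017] yaw -3.8895435 ends [ 0.42168545 -0.27002374] [ 0.58897421 -0.28139767] z [0.00667715 0.01908484 0.02423744]
 rail ((0.5728946924209595, 0.06680461019277573), (0.35887378454208374, 0.060344841331243515), 81.212158203125)
 eye 89 [ 0.55325327 -0.05129922  0.06318961] axis 121.25655464642179 [0.00214787 0.01049259] 0.07799320626649797
 eye 90 [0.57173885 0.06627258 0.0623011 ] axis 81.34419030936239 [0.00222574 0.01031262] 0.07809067235411826
 eye 86 [0.58990453 0.18349414 0.06314016] axis 83.19496048730188 [0.00206592 0.01056212] 0.07845624849970578
side orange 303 [ 0.45461848 -0.27183677  0.01640484] [ 4.16012920e-01 -2.87930895e-01  1.43111519e-04] [ 0.49516967 -0.26403431  0.02422628]
 bar 0.89 [ 0.99969494 -0.02469933  0.491677   -0.2715655 ] yaw -1.415311 ends [ 0.40008057 -0.26930244] [ 0.58854518 -0.27395881] z [1.54026265e-05 1.58269314e-02 2.28668856e-02]
 rail ((0.5737050175666809, 0.07050885260105133), (0.36021965742111206, 0.06069590523838997), 81.1358871459961)
 eye 166 [ 0.5557414  -0.04626021  0.0566298 ] axis 122.56675426211515 [0.00184834 0.01187548] 0.07726728453202325
 eye 170 [0.57493715 0.07284874 0.05768091] axis 82.41724922856899 [0.00219224 0.01165024] 0.07700561241160475
 eye 225 [0.593277   0.190631   0.05775661] axis 81.99220249673306 [0.0022271  0.01116773] 0.07744658371802149
```

```bash
cat >> h.py <<'E'
def plan(T,cur=None):
    s=r.get_state(); p0=np.array(cur[:3] if cur else s['tcp_pos']); y0=cur[3] if cur else s['eef_rot'][2]
    M=R.from_euler('xyz',[180,0,y0],degrees=True).as_matrix()
    for t in T:
        d=M.T@(np.array(t[:3])-p0); dy=(t[3]-y0+180)%360-180
        print(np.round(d/.5,4).tolist(),'dr',round(-dy/360,4),'dyaw',round(dy,1))
E
python3 - <<'E'
from h import *
plan([(.474,-.273,.09,-183),(.474,-.273,.004,-183)],(.515,-.436,.199,-130.28))
E
```

```text
[-0.1957, 0.2733, 0.218] dr 0.1464 dyaw -52.7
[-0.1957, 0.2733, 0.39] dr 0.1464 dyaw -52.7
```

Emit:
jog_arm(travel=[[-0.196,0.273,0.1],[-0.196,0.273,0.218],[-0.196,0.273,0.218],[-0.196,0.273,0.218],[-0.196,0.273,0.218],[-0.196,0.273,0.218],[-0.196,0.273,0.218],[-0.196,0.273,0.3],[-0.196,0.273,0.36],[-0.196,0.273,0.36]], dr=[[0,0,0.147],[0,0,0.147],[0,0,0.147],[0,0,0.147],[0,0,0.147],[0,0,0.147],[0,0,0.147],[0,0,0.147],[0,0,0.147],[0,0,0.147]], claw=[1,1,1,1,1,1,1,1,1,1], newtons=35)

```text
time_s: 2.05
tcp_pos: [0.4723, -0.2733, 0.0176]
eef_rot: [180.0, -0.3, 176.9]
contact_force: [0.7, -0.7, -0.3]
gripper_width: 0.0874
gripper_force: 0.0
```

Run:
```python
from h import *
s=r.get_state();print(s['tcp_pos'],s['eef_rot'],s['joints'],s['contact_force'])
c=cam('wrist');save(c,'w1.png')
plan([(.474,-.273,.004,-183)])
v,u=np.mgrid[0:420,0:560]; W=world(c,np.c_[u.ravel(),v.ravel()]).reshape(420,560,3); hsv=cv2.cvtColor(c['pixels'],cv2.COLOR_RGB2HSV)
o=(c['range_z']>0)&(hsv[...,1]>170)&(hsv[...,0]<15)&(hsv[...,2]>90)&(abs(W[...,2])<.05)
P=W[o];print(o.sum(),P.mean(0),cv2.minAreaRect(P[:,:2].astype(np.float32)))
```

```text
[ 0.47234567 -0.27328709  0.01764086] [179.95841915  -0.2534354  176.8841014 ] [-9.48575782e+00  1.95113995e+01 -2.82140212e+01 -1.95366286e-02
 -4.25310649e+01 -8.36158064e+01] [ 0.66721356 -0.68454411 -0.28815454]
[-0.0005, 0.0013, 0.0304] dr -0.0003 dyaw 0.1
2830 [ 0.46394095 -0.28133471  0.02228587] ((0.45214176177978516, -0.2816459834575653), (0.07864546030759811, 0.02162797562777996), 0.07416281849145889)
```

View pics/w1.png

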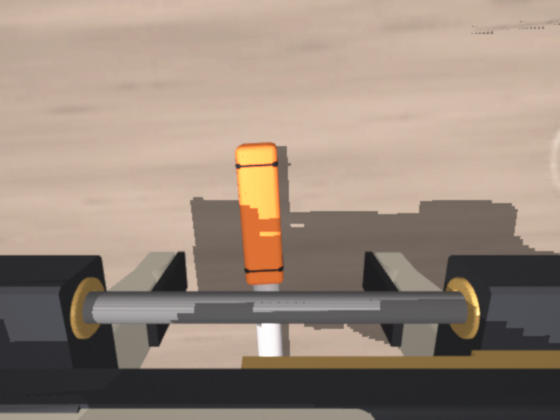

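The wrist view shows the grip at columns 237–283, rows 143–283, between the fingers. It lies about 6 mm towards −y and is turned about 3° from the tool. I'll correct both, go down and grip.

Emit:
jog_arm(travel=[[0,-0.012,0.015],[0,-0.012,0.03],[0,-0.012,0.03],[0,-0.012,0.03],[0,-0.012,0.03],[0,-0.012,0.03],[0,-0.012,0.03],[0,-0.012,0.03],[0,-0.012,0.03],[0,-0.012,0.03]], dr=[[0,0,-0.008],[0,0,-0.008],[0,0,-0.008],[0,0,-0.008],[0,0,-0.008],[0,0,-0.008],[0,0,-0.008],[0,0,-0.008],[0,0,-0.008],[0,0,-0.008]], claw=[1,1,1,0,0,0,0,0,0,0], newtons=35)

```text
time_s: 3.35
tcp_pos: [0.4738, -0.2794, 0.0044]
eef_rot: [-180.0, -0.0, 179.7]
contact_force: [-0.4, 0.5, -0.0]
gripper_width: 0.0234
gripper_force: 0.0
```

Run:
```python
from h import *
plan([(.432,-.126,.0454,-148)],(.474,-.279,.004,179.7))
```

```text
[0.0856, 0.3056, -0.0828] dr -0.0897 dyaw 32.3
```

Emit:
jog_arm(travel=[[0,0,0],[0,0,0],[0,0,0],[0,0,-0.083],[0,0,-0.083],[0.04,0.1,-0.083],[0.085,0.2,-0.083],[0.085,0.306,-0.083],[0.085,0.306,-0.083],[0.085,0.306,-0.083]], dr=[[0,0,0],[0,0,0],[0,0,0],[0,0,0],[0,0,0],[0,0,-0.03],[0,0,-0.06],[0,0,-0.09],[0,0,-0.09],[0,0,-0.09]], claw=[0,0,0,0,0,0,0,0,0,0], newtons=35)

```text
time_s: 4.6
tcp_pos: [0.4322, -0.126, 0.0459]
eef_rot: [180.0, -0.0, -147.9]
contact_force: [0.3, -1.0, -1.4]
gripper_width: 0.0006
gripper_force: 0.0
```

Run:
```python
from h import *
s=r.get_state();print(s['tcp_pos'],s['eef_rot'],s['gripper_width'],s['gripper_force'])
T=R.from_euler('xyz',s['eef_rot'],degrees=True).as_matrix()
for n in ['top','side']:
    c=cam(n); save(c,n+'2.png'); v,u=np.mgrid[0:420,0:560]
    W=world(c,np.c_[u.ravel(),v.ravel()]).reshape(420,560,3)
    q=(W-s['tcp_pos'])@T  # tool coords
    m=(c['range_z']>0)&(q[...,0]<-.03)&(q[...,0]>-.13)&(abs(q[...,1])<.03)&(abs(q[...,2])<.02)
    Q=q[m]; print(n,len(Q),Q[:,0].min(),Q.mean(0))
    if len(Q)>10: print(np.polyfit(Q[:,0],Q[:,1],1),np.polyfit(Q[:,0],Q[:,2],1))
    m=(c['range_z']>0)&(np.hypot(W[...,0]-.555,W[...,1]+.049)<.022)&(W[...,2]>.03)&(W[...,2]<.09); Q=W[m]
    w,V=np.linalg.eigh(np.cov(Q[:,:2].T)); print('eye',len(Q),Q.mean(0),np.degrees(np.arctan2(V[1,1],V[0,1]))%180, Q.min(0),Q.max(0))
```

```text
[ 0.43224078 -0.12596687  0.045857  ] [ 1.79999711e+02 -8.95226224e-04 -1.47920979e+02] 0.0005542690691473138 0.0Traceback (most recent call last):
  File "<stdin>", line 9, in <module>
    return umr_minimum(a, axis, None, out, keepdims, initial, where)
ValueError: zero-size array to reduction operation minimum which has no identity
```

The gripper closed on nothing, so I'll look again.

Run:
```python
from h import *
for n in ['top','side']:
    c=cam(n); save(c,n+'2.png'); v,u=np.mgrid[0:420,0:560]
    W=world(c,np.c_[u.ravel(),v.ravel()]).reshape(420,560,3); hsv=cv2.cvtColor(c['pixels'],cv2.COLOR_RGB2HSV)
    o=(c['range_z']>0)&(W[...,1]<-.15)&(W[...,2]<.06)&(W[...,2]>0.012)&(hsv[...,1]>170)&(hsv[...,0]<15)&(hsv[...,2]>60)
    P=W[o]; print(n,len(P),P.mean(0),cv2.minAreaRect(P[:,:2].astype(np.float32)))
    t=r.tip_of('bar',n); print([(a['at'],a['conf'],world(c,[a['at']])) for a in t[:2]])
    b=r.regions_of('bar',n)
    if b: 
        Q=W[b[0]['pixels']&(W[...,2]<.06)&(W[...,2]>.004)]; print(b[0]['conf'],cv2.minAreaRect(Q[:,:2].astype(np.float32)))
```

```text
top 3 [ 0.48862383 -0.28769176  0.0236146 ] ((0.48847779631614685, -0.28722840547561646), (0.0026325599756091833, 0.0023649451322853565), 82.06707763671875)
[]
0.8 ((0.5437819957733154, -0.27921971678733826), (0.013245441019535065, 0.08587167412042618), 89.11517333984375)
side 237 [ 0.45884962 -0.27644716  0.02036725] ((0.5451046824455261, -0.34652644395828247), (0.05954381823539734, 0.2997620403766632), 51.426090240478516)
[([263.8, 173.7], 0.8, array([[ 0.45993559, -0.26804893,  0.01290971]]))]
0.91 ((0.5026824474334717, -0.27880507707595825), (0.027973541989922523, 0.1737794727087021), 89.40608215332031)
```

View pics/side2.png

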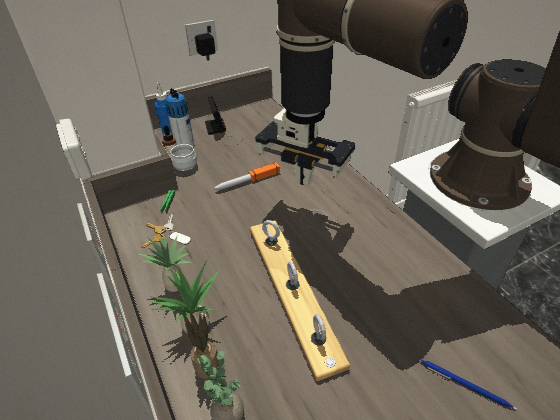

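The side view shows the bar still lying flat at about (250,178), hardly moved, so the grasp failed. I'll go back above it and check where the fingers are in tool coordinates.

Run:
```python
from h import *
plan([(.462,-.279,.03,180)],(.432,-.126,.0455,-148))
```

```text
[0.1113, -0.2913, 0.031] dr 0.0889 dyaw -32
```

Emit:
jog_arm(travel=[[0.05,-0.1,-0.05],[0.1,-0.2,-0.05],[0.111,-0.291,-0.05],[0.111,-0.291,-0.05],[0.111,-0.291,-0.05],[0.111,-0.291,-0.05],[0.111,-0.291,0.031],[0.111,-0.291,0.031],[0.111,-0.291,0.031],[0.111,-0.291,0.031]], dr=[[0,0,0.03],[0,0,0.06],[0,0,0.089],[0,0,0.089],[0,0,0.089],[0,0,0.089],[0,0,0.089],[0,0,0.089],[0,0,0.089],[0,0,0.089]], claw=[0.2,0.6,1,1,1,1,1,1,1,1])

```text
time_s: 6.2
tcp_pos: [0.4634, -0.2789, 0.0319]
eef_rot: [-180.0, 0.1, -179.9]
contact_force: [0.1, 0.5, 0.5]
gripper_width: 0.0872
gripper_force: 0.0
```

Run:
```python
from h import *
s=r.get_state();print(s['tcp_pos'],s['eef_rot'],s['gripper_width'])
c=cam('wrist');save(c,'w2.png'); H=np.array(c['hand_eye']);print(H.round(3))
v,u=np.mgrid[0:420,0:560]; W=world(c,np.c_[u.ravel(),v.ravel()]).reshape(420,560,3); hsv=cv2.cvtColor(c['pixels'],cv2.COLOR_RGB2HSV)
T=R.from_euler('xyz',s['eef_rot'],degrees=True).as_matrix(); q=(W-s['tcp_pos'])@T
o=(c['range_z']>0)&(hsv[...,1]>170)&(hsv[...,0]<15)&(hsv[...,2]>90)&(abs(W[...,2])<.05)
print('grip tool',q[o].min(0),q[o].max(0),np.median(q[o],0),cv2.minAreaRect(W[o][:,:2].astype(np.float32)))
# table height check, finger tips
print('table',np.median(W[20:100,20:500,2]))
f=(c['range_z']>0)&(q[...,2]>-.03)&(q[...,2]<.01)&(abs(q[...,1])<.075)&(W[...,2]>.026)
for sgn in(-1,1):
    Q=q[f&(q[...,1]*sgn>0)]; print('finger',len(Q),np.percentile(Q,[1,50,99],axis=0).round(4).tolist())
```

```text
[ 0.46341153 -0.27892768  0.03186408] [-1.79964251e+02  1.13357558e-01 -1.79910433e+02] 0.08720105486950869
[[ 0.001  0.959  0.282  0.077]
 [ 1.    -0.002  0.001 -0.001]
 [ 0.001  0.282 -0.959 -0.186]
 [ 0.     0.     0.     1.   ]]
grip tool [-0.0282955  -0.01344147  0.00704562] [0.05066183 0.00800189 0.02204469] [-0.00014418 -0.00282872  0.0093489 ] ((0.4522629678249359, -0.281692773103714), (0.0789545401930809, 0.02142658829689026), 0.03726433590054512)
table 0.0006534826930942785
finger 51 [[-0.0083, -0.0485, -0.03], [0.0044, -0.045, -0.0288], [0.0105, -0.0448, -0.0274]]
finger 62 [[-0.0088, 0.0421, -0.03], [0.004, 0.0425, -0.029], [0.0108, 0.0467, -0.0268]]
```

View pics/w2.png

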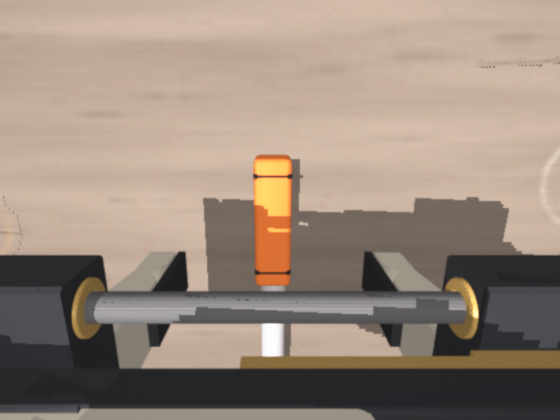

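The wrist view has the grip centred at columns 254–292, rows 155–285. Wrist depth says the fingers end about 27 mm short of the TCP, which would explain the miss. I'll check that against the side view.

Run:
```python
from h import *
c=cam('side');s=r.get_state();save(c,'s3.png')
def proj(p):
    q=att(c).T@(np.array(p)-c['position']); return c['cx']-c['fx']*q[0]/q[2], c['cy']+c['fy']*q[1]/q[2]
print('old TCP, +27mm',proj([.4322,-.126,.0459]),proj([.4322,-.126,.073]))
for y in(-.044,0,.044): print('now',y,proj(np.array(s['tcp_pos'])+[0,y,0]),proj(np.array(s['tcp_pos'])+[0,y,.027]))
v,u=np.mgrid[0:420,0:560]; W=world(c,np.c_[u.ravel(),v.ravel()]).reshape(420,560,3)
for y in(-.33,-.235):
  m=(c['range_z']>0)&(abs(W[...,0]-.463)<.02)&(abs(W[...,1]-y)<.025)&(W[...,2]>.026)&(W[...,2]<.12); Q=W[m]; print(len(Q),Q.min(0),Q.max(0))
im=c['pixels'][120:220,180:330]; cv2.imwrite('pics/s3c.png',cv2.resize(im[:,:,::-1],None,fx=4,fy=4))
```

```text
old TCP, +27mm (np.float64(302.8752648696086), np.float64(191.15448146099448)) (np.float64(303.08541085622466), np.float64(181.6485903904287))
now -0.044 (np.float64(252.57158028647152), np.float64(157.0181818947973)) (np.float64(251.89359857679077), np.float64(148.11973977238583))
now 0 (np.float64(260.3160603300655), np.float64(165.78550642038002)) (np.float64(259.75528785718745), np.float64(156.7891710781419))
now 0.044 (np.float64(268.5045575884204), np.float64(175.05549129176273)) (np.float64(268.0758868378136), np.float64(165.96466233867193))
139 [ 0.45287977 -0.33874163  0.05916001] [ 0.47603977 -0.3184497   0.11960979]
159 [ 0.45258573 -0.22934031  0.06065102] [ 0.47557404 -0.21057567  0.10797773]
```

View pics/s3c.png

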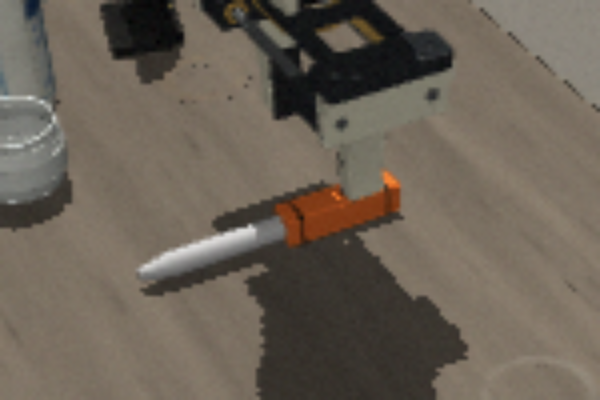

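The crop shows the finger (355,195) ending near the height of the grip's top. Side depth gives fingertips at z≈0.060 with the TCP at 0.032. Both cameras agree: the real fingertips are about 28 mm short of the reported TCP. So I'll aim TCP z at about −0.023 and watch the force.

Emit:
jog_arm(travel=[[0,-0.005,0.04],[0,-0.005,0.08],[0,-0.005,0.095],[0,-0.005,0.104],[0,-0.005,0.104],[0,-0.005,0.104],[0,-0.005,0.104],[0,-0.005,0.104],[0,-0.005,0.104],[0,-0.005,0.104]], dr=[[0,0,0],[0,0,0],[0,0,0],[0,0,0],[0,0,0],[0,0,0],[0,0,0],[0,0,0],[0,0,0],[0,0,0]], claw=[1,1,1,1,0,0,0,0,0,0], newtons=35)

```text
time_s: 7.55
tcp_pos: [0.4624, -0.2814, -0.0215]
eef_rot: [-180.0, 0.0, -180.0]
contact_force: [0.5, -0.3, 0.3]
gripper_width: 0.0331
gripper_force: 0.0
```

Emit:
jog_arm(travel=[[0,0,0],[0,0,0],[0,0,0],[0,0,0],[0,0,0],[0,0,0],[0,0,0],[0,0,0],[0,0,0],[0,0,0]], dr=[[0,0,0],[0,0,0],[0,0,0],[0,0,0],[0,0,0],[0,0,0],[0,0,0],[0,0,0],[0,0,0],[0,0,0]], claw=[0,0,0,0,0,0,0,0,0,0], newtons=35)

```text
time_s: 8.8
tcp_pos: [0.4624, -0.2814, -0.0216]
eef_rot: [180.0, -0.0, -180.0]
contact_force: [0.1, 0.7, -0.1]
gripper_width: 0.0217
gripper_force: 35.0
```

Run:
```python
from h import *
plan([(.428,-.1285,.0194,-148)],(.462,-.2815,-.0217,180))
```

```text
[0.068, 0.306, -0.0822] dr -0.0889 dyaw 32
```

Emit:
jog_arm(travel=[[0,0,-0.08],[0.02,0.08,-0.082],[0.04,0.16,-0.082],[0.068,0.24,-0.082],[0.068,0.306,-0.082],[0.068,0.306,-0.082],[0.068,0.306,-0.082],[0.068,0.306,-0.082],[0.068,0.306,-0.082],[0.068,0.306,-0.082]], dr=[[0,0,0],[0,0,-0.02],[0,0,-0.045],[0,0,-0.07],[0,0,-0.089],[0,0,-0.089],[0,0,-0.089],[0,0,-0.089],[0,0,-0.089],[0,0,-0.089]], claw=[0,0,0,0,0,0,0,0,0,0])

```text
time_s: 10.05
tcp_pos: [0.4282, -0.1289, 0.0193]
eef_rot: [180.0, -0.0, -148.0]
contact_force: [-0.0, -0.1, -2.0]
gripper_width: 0.022
gripper_force: 35.0
```

Run:
```python
from h import *
s=r.get_state();print(s['tcp_pos'],s['eef_rot'],s['gripper_width'],s['gripper_force'])
T=R.from_euler('xyz',s['eef_rot'],degrees=True).as_matrix()
for n in ['top','side']:
    c=cam(n); save(c,n+'4.png'); v,u=np.mgrid[0:420,0:560]
    W=world(c,np.c_[u.ravel(),v.ravel()]).reshape(420,560,3)
    q=(W-s['tcp_pos'])@T
    m=(c['range_z']>0)&(q[...,0]<-.035)&(q[...,0]>-.14)&(abs(q[...,1])<.015)&(abs(q[...,2]+.033)<.016)
    Q=q[m]; print(n,len(Q))
    if len(Q)>10: print(Q[:,0].min(),Q.mean(0),'y',np.polyfit(Q[:,0],Q[:,1],1),'z',np.polyfit(Q[:,0],Q[:,2],1))
    m=(c['range_z']>0)&(np.hypot(W[...,0]-.555,W[...,1]+.049)<.022)&(W[...,2]>.03)&(W[...,2]<.09); Q=W[m]
    if len(Q)<10: continue
    w,V=np.linalg.eigh(np.cov(Q[:,:2].T)); print('eye',len(Q),Q.mean(0),np.degrees(np.arctan2(V[1,1],V[0,1]))%180, Q.min(0),Q.max(0))
c=cam('side'); cv2.imwrite('pics/s4c.png',cv2.resize(c['pixels'][140:280,200:380,::-1],None,fx=4,fy=4))
```

```text
[ 0.42818698 -0.12886869  0.01934118] [ 1.79993277e+02 -1.78393376e-02 -1.47980330e+02] 0.022018946613840195 34.99693751335144
top 132
-0.12526471824353883 [-0.10111097 -0.00024416 -0.03908485] y [-0.02978423 -0.00325567] z [-0.08054639 -0.04722897]
eye 91 [ 0.55329532 -0.05140264  0.06235947] 121.13863689881482 [ 0.5420515  -0.06840043  0.0345519 ] [ 0.56461101 -0.03560011  0.08135942]
side 254
-0.1291641844340192 [-0.08266543  0.00413667 -0.03764237] y [0.01032603 0.00499028] z [-0.02382306 -0.03961171]
eye 181 [ 0.55565633 -0.04654421  0.05507931] 123.76153781469145 [ 0.53513299 -0.06264988  0.03109741] [ 0.56797782 -0.030371    0.0766674 ]
```

View pics/s4c.png

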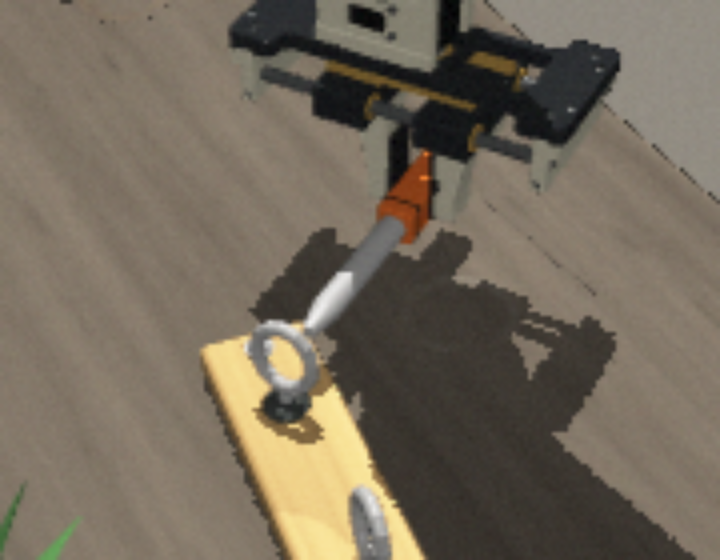

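The crop shows the bar held straight, with its tip (315,328) in front of the loop (283,358) and in line with the hole. I'll insert it 85 mm.

Emit:
jog_arm(travel=[[-0.03,0,0],[-0.05,0,0],[-0.07,0,0],[-0.09,0,0],[-0.11,0,0],[-0.13,0,0],[-0.15,0,0],[-0.17,0,0],[-0.17,0,0],[-0.17,0,0]], dr=[[0,0,0],[0,0,0],[0,0,0],[0,0,0],[0,0,0],[0,0,0],[0,0,0],[0,0,0],[0,0,0],[0,0,0]], claw=[0,0,0,0,0,0,0,0,0,0])

```text
time_s: 11.45
tcp_pos: [0.4999, -0.0833, 0.0193]
eef_rot: [180.0, -0.0, -147.9]
contact_force: [-0.1, -0.1, -1.1]
gripper_width: 0.0216
gripper_force: 35.0
```

Run:
```python
from h import *
s=r.get_state();print(s['tcp_pos'],s['eef_rot'],s['contact_force'],s['moment'],s['joints'])
c=cam('side'); cv2.imwrite('pics/s5c.png',cv2.resize(c['pixels'][140:280,200:380,::-1],None,fx=4,fy=4))
W=np.array([.5546,-.0495,.0194]); y0=s['eef_rot'][2]
for b in [32,22,12,2,-8,-18,-28,-38,-43,-48,-52]:
    a=np.radians(b); print(b,end=' ');plan([(W[0]-.065*np.cos(a),W[1]-.065*np.sin(a),.0194,b+180)],(.4282+.085*np.cos(np.radians(32)),-.1287+.085*np.sin(np.radians(32)),.0194,-148))
```

```text
[ 0.49993397 -0.08332769  0.01932403] [ 1.79984204e+02 -2.59962282e-02 -1.47922448e+02] [-0.10001854 -0.12942995 -1.10386604] [-0.04883317  0.03032892  0.01024591] [ 1.27680982e+01  1.61914262e+01 -3.32187399e+01 -9.69411648e-03
 -4.06195914e+01 -7.06831894e+01]
32 [0.0017, 0.0004, 0.0] dr 0.0 dyaw 0
22 [-0.0003, 0.0229, 0.0] dr 0.0278 dyaw -10
12 [-0.0062, 0.0448, 0.0] dr 0.0556 dyaw -20
2 [-0.0157, 0.0654, 0.0] dr 0.0833 dyaw -30
-8 [-0.0287, 0.0839, 0.0] dr 0.1111 dyaw -40
-18 [-0.0448, 0.1, 0.0] dr 0.1389 dyaw -50
-28 [-0.0633, 0.113, 0.0] dr 0.1667 dyaw -60
-38 [-0.0839, 0.1225, 0.0] dr 0.1944 dyaw -70
-43 [-0.0947, 0.1259, 0.0] dr 0.2083 dyaw -75
-48 [-0.1058, 0.1284, 0.0] dr 0.2222 dyaw -80
-52 [-0.1147, 0.1297, 0.0] dr 0.2333 dyaw -84
```

View pics/s5c.png

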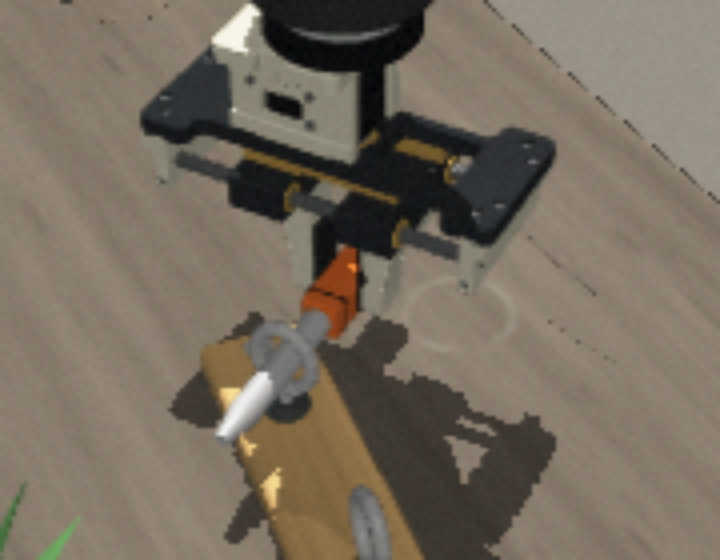

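The crop shows the shaft through the loop, entering at (290,360) with the tip out at (228,430). Before swinging I'll check the height of the gripper body's end posts against the middle eye (top 77 mm).

Run:
```python
from h import *
s=r.get_state();T=R.from_euler('xyz',s['eef_rot'],degrees=True).as_matrix()
c=cam('side'); v,u=np.mgrid[0:420,0:560]; W=world(c,np.c_[u.ravel(),v.ravel()]).reshape(420,560,3); q=(W-s['tcp_pos'])@T
for a,b in[(-.11,-.07),(-.07,-.04),(.04,.07),(.07,.11)]:
    m=(c['range_z']>0)&(W[...,2]>.03)&(W[...,2]<.2)&(q[...,1]>a)&(q[...,1]<b)&(abs(q[...,0])<.06)
    Q=np.c_[q[m],W[m][:,2]]; Q=Q[Q[:,3].argsort()]; print(a,len(Q)); print(Q[[0,2,5,10]].round(3).tolist() if len(Q)>10 else '')
```

```text
-0.11 370
[[-0.037, -0.081, -0.094, 0.113], [-0.023, -0.08, -0.095, 0.114], [-0.035, -0.079, -0.096, 0.115], [0.001, -0.08, -0.097, 0.116]]
-0.07 255
[[-0.039, -0.041, -0.097, 0.116], [-0.041, -0.042, -0.101, 0.121], [-0.04, -0.042, -0.106, 0.125], [-0.033, -0.054, -0.106, 0.126]]
0.04 418
[[0.001, 0.045, -0.089, 0.108], [-0.004, 0.046, -0.09, 0.11], [-0.004, 0.046, -0.093, 0.112], [-0.004, 0.046, -0.095, 0.115]]
0.07 662
[[0.005, 0.089, -0.093, 0.112], [-0.039, 0.088, -0.093, 0.113], [0.028, 0.09, -0.094, 0.113], [-0.039, 0.084, -0.095, 0.114]]
```

The body is at z≈0.112, so it clears. Swinging about the loop centre.

Emit:
jog_arm(travel=[[0,0.023,0],[-0.006,0.045,0],[-0.0157,0.0654,0],[-0.0287,0.084,0],[-0.0448,0.1,0],[-0.0633,0.113,0],[-0.084,0.1225,0],[-0.0947,0.126,0],[-0.0947,0.126,0],[-0.0947,0.126,0]], dr=[[0,0,0.0278],[0,0,0.0556],[0,0,0.0833],[0,0,0.1111],[0,0,0.1389],[0,0,0.1667],[0,0,0.1944],[0,0,0.2083],[0,0,0.2083],[0,0,0.2083]], claw=[0,0,0,0,0,0,0,0,0,0])

```text
time_s: 12.8
tcp_pos: [0.5061, -0.0053, 0.0193]
eef_rot: [-179.9, -0.0, 137.2]
contact_force: [-2.6, -1.4, 0.1]
gripper_width: 0.0219
gripper_force: 35.0
```

```bash
cat > eye.py <<'E'
from h import *
s=r.get_state();print(s['tcp_pos'],s['eef_rot'],s['contact_force'],s['moment'],s['gripper_width'])
for n in['side','top']:
    c=cam(n); v,u=np.mgrid[0:420,0:560]; W=world(c,np.c_[u.ravel(),v.ravel()]).reshape(420,560,3)
    for L in[(.5546,-.0495),(.573,.07)]:
        m=(c['range_z']>0)&(np.hypot(W[...,0]-L[0],W[...,1]-L[1])<.024)&(W[...,2]>.064)&(W[...,2]<.085); Q=W[m]
        if len(Q)<8: print('few');continue
        w,V=np.linalg.eigh(np.cov(Q[:,:2].T)); print(n,len(Q),Q.mean(0),np.degrees(np.arctan2(V[1,1],V[0,1]))%180,np.sqrt(w))
    if n=='side': cv2.imwrite('pics/e%d.png'%(s['time_s']*10),cv2.resize(c['pixels'][160:300,200:380,::-1],None,fx=4,fy=4))
E
python3 eye.py; ls pics
```

```text
[ 0.50610711 -0.0052846   0.01929748] [-1.79944419e+02 -3.54136848e-02  1.37176079e+02] [-2.57741033 -1.37757571  0.13986166] [-0.67803989  0.83038196 -0.14496677] 0.021864734786017834
side 25 [ 0.55676147 -0.05122686  0.07301278] 84.89700600929831 [0.00216783 0.00609706]
side 71 [0.57495513 0.07409134 0.07126586] 83.30603374665958 [0.00226927 0.00845895]
top 32 [ 0.55407247 -0.05962993  0.0725279 ] 83.73152519969119 [0.00233225 0.00539363]
few
e128.png
s3.png
s3c.png
s4c.png
s5c.png
side1.png
side2.png
side4.png
top1.png
top2.png
top4.png
w1.png
w2.png
```

Run:
```python
from h import *
def P(b,d): a=np.radians(b); return (.5546-d*np.cos(a),-.0495-d*np.sin(a),.0194,b+180)
c=P(-43,.065)
plan([P(-47,.065),P(-38,.065),P(-29,.065),P(-20,.065),P(-11,.065),P(-11,.16)],c)
```

```text
[-0.0003, 0.0091, 0.0] dr 0.0111 dyaw -4
[-0.0005, -0.0113, -0.0] dr -0.0139 dyaw 5
[-0.0039, -0.0314, -0.0] dr -0.0389 dyaw 14
[-0.0103, -0.0508, -0.0] dr -0.0639 dyaw 23
[-0.0198, -0.0689, -0.0] dr -0.0889 dyaw 32
[0.1414, -0.1696, -0.0] dr -0.0889 dyaw 32
```

Emit:
jog_arm(travel=[[0,0.009,0],[0,0.009,0],[0,0.009,0],[0,0.009,0],[0,-0.011,0],[-0.004,-0.031,0],[-0.01,-0.051,0],[-0.02,-0.069,0],[-0.02,-0.069,0],[-0.02,-0.069,0]], dr=[[0,0,0.011],[0,0,0.011],[0,0,0.011],[0,0,0.011],[0,0,-0.014],[0,0,-0.039],[0,0,-0.064],[0,0,-0.089],[0,0,-0.089],[0,0,-0.089]], claw=[0,0,0,0,0,0,0,0,0,0])

```text
time_s: 14.15
tcp_pos: [0.4918, -0.0363, 0.0197]
eef_rot: [180.0, 0.1, 169.0]
contact_force: [0.3, 0.1, -1.2]
gripper_width: 0.0219
gripper_force: 35.0
```

```bash
python3 eye.py; ls pics/e*
```

```text
[ 0.49176864 -0.03629521  0.01974676] [1.79955944e+02 8.06586303e-02 1.68962773e+02] [ 0.30020726  0.10353499 -1.17832188] [-0.05232392 -0.03296682 -0.02104925] 0.02186249840765898
side 53 [ 0.55642706 -0.04417353  0.07106947] 86.21766863413157 [0.00221426 0.00845411]
side 68 [0.57487632 0.07402767 0.07162337] 83.78238304741414 [0.00219531 0.00819714]
few
few
pics/e128.png
pics/e141.png
```

Eye is within about 3° of its neighbour. Drawing the bar out.

Emit:
jog_arm(travel=[[0.02,0,0],[0.04,0,0],[0.06,0,0],[0.08,0,0],[0.1,0,0],[0.12,0,0],[0.14,0,0],[0.16,0,0],[0.16,0,0],[0.16,0,0]], dr=[[0,0,0],[0,0,0],[0,0,0],[0,0,0],[0,0,0],[0,0,0],[0,0,0],[0,0,0],[0,0,0],[0,0,0]], claw=[0,0,0,0,0,0,0,0,0,0])

```text
time_s: 15.5
tcp_pos: [0.4127, -0.0215, 0.0196]
eef_rot: [180.0, 0.0, 169.2]
contact_force: [1.1, -0.5, -1.5]
gripper_width: 0.022
gripper_force: 35.0
```

```bash
python3 eye.py; ls pics/e*
python3 - <<'E'
from h import *
plan([(.45,-.25,.02,180),(.45,-.25,-.0212,180)])
E
```

```text
[ 0.41271456 -0.02154629  0.01961655] [1.79985642e+02 3.16945214e-02 1.69155579e+02] [ 1.05392868 -0.51685145 -1.5432801 ] [-0.03967729 -0.05603499  0.01777159] 0.021996482292094954
side 49 [ 0.55636715 -0.04394115  0.0717165 ] 87.58701293060929 [0.00202037 0.00817568]
side 69 [0.57490854 0.07421417 0.07153706] 84.42773080838812 [0.00212282 0.0081271 ]
top 54 [ 0.55402313 -0.05126576  0.07278669] 85.1206085834503 [0.0023013  0.00928025]
top 58 [0.57231009 0.0660151  0.072622  ] 81.2138444633533 [0.0023489  0.00965206]
pics/e128.png
pics/e141.png
pics/e155.png
[-0.1594, -0.4344, -0.001] dr -0.0302 dyaw 10.9
[-0.1594, -0.4344, 0.0814] dr -0.0302 dyaw 10.9
```

Emit:
jog_arm(travel=[[-0.02,-0.08,0],[-0.04,-0.16,0],[-0.08,-0.25,0],[-0.12,-0.34,0],[-0.16,-0.434,0],[-0.16,-0.434,0],[-0.16,-0.434,0.04],[-0.16,-0.434,0.07],[-0.16,-0.434,0.0805],[-0.16,-0.434,0.0805]], dr=[[0,0,0],[0,0,-0.01],[0,0,-0.02],[0,0,-0.03],[0,0,-0.03],[0,0,-0.03],[0,0,-0.03],[0,0,-0.03],[0,0,-0.03],[0,0,-0.03]], claw=[0,0,0,0,0,0,0,0,0,0])

```text
time_s: 16.85
tcp_pos: [0.4499, -0.2496, -0.0209]
eef_rot: [-180.0, -0.0, 180.0]
contact_force: [-0.1, -0.3, -1.0]
gripper_width: 0.0218
gripper_force: 35.0
```

Emit:
jog_arm(travel=[[0,0,0],[0,0,0],[0,0,0],[0,0,0],[0,0,0],[0,0,0],[0,0,0],[0,0,-0.1],[0,0,-0.2],[0,0,-0.3]], dr=[[0,0,0],[0,0,0],[0,0,0],[0,0,0],[0,0,0],[0,0,0],[0,0,0],[0,0,0],[0,0,0],[0,0,0]], claw=[0,0.35,0.5,0.7,1,1,1,1,1,1])

```text
time_s: 18.1
tcp_pos: [0.4496, -0.2499, 0.1308]
eef_rot: [180.0, -0.0, 179.9]
contact_force: [1.8, -0.5, -0.5]
gripper_width: 0.0877
gripper_force: 0.0
```

```bash
python3 eye.py
python3 - <<'E'
from h import *
c=cam('side');save(c,'end.png')
g=r.regions_of('bar','side')[0]; v,u=np.nonzero(g['pixels']); Q=world(c,np.c_[u,v]); print(g['conf'],np.percentile(Q,[2,50,98],axis=0))
E
```

```text
[ 0.44960138 -0.24987681  0.13079953] [ 1.79997167e+02 -1.15027529e-02  1.79932990e+02] [ 1.77562994 -0.50530035 -0.53880849] [-0.06603552 -0.24254911 -0.00994298] 0.0877279047199171
side 52 [ 0.55644603 -0.04356997  0.07147253] 86.68889449462247 [0.00209343 0.00846889]
side 70 [0.5749451  0.07429896 0.07136795] 82.84946899894899 [0.00217396 0.00847396]
few
few
0.91 [[ 0.40660727 -0.25628156  0.00123476]
 [ 0.46997571 -0.24105304  0.01672495]
 [ 0.56858866 -0.23482093  0.02344021]]
```

View pics/end.png

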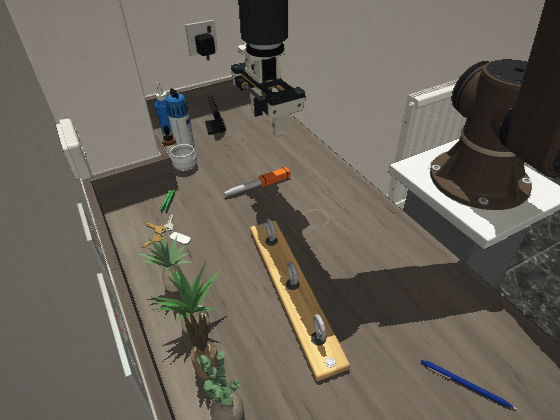

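The final picture shows the bar lying flat at (260,180), all three eyes parallel along the rail and the gripper clear. Handing in.

```bash
python3 -c "
from plant import r
print(r.close_job())"
```

```text
the job is handed in; nothing more can be done
None
```

I turned the skewed right-hand eye to within about 4° of its neighbour and left the bar flat on the worktop, out of the loop, with the arm clear; the job is handed in at about 18 s of robot time, with no verdict returned.

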